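# Fetch the gift bar from behind the canisters

### The job

A customer wants the gift bar that lies behind the two canisters on the wooden display riser. First stand both canisters aside, wholly on the marble slab, then lay the bar flat inside the shallow copper tray, lengthwise, and only then put each canister back centred on the very coaster it came from. Keep the canisters upright, and leave the price holder and the other parcels where they are.

Things in the scene. Friction and masses are not known exactly. Their poses are not given: they have to be found in the camera images.
- large_canister: white round canister with a wooden lid fixed on it, the larger one: body and lid 68 mm across, 85 mm high in all; on the lid's flat top (68 mm above the underside) stands a wooden knob about 20 mm across and 17 mm high. About 0.25 kg. Origin: centre of its underside, z up. At the start it stands on one of the riser's two coasters, which one varies
- small_canister: green round canister with a wooden lid fixed on it, the smaller one: body and lid 64 mm across, 75 mm high in all; on the lid's flat top (58 mm above the underside) stands a wooden knob about 20 mm across and 17 mm high. About 0.25 kg. Origin: centre of its underside, z up. At the start it stands on the other coaster
- gift_bar: bar-shaped gift parcel in striped paper, without a bow: 67 mm wide (its x), 190 mm long (its y), 51 mm high, about 0.2 kg. Origin: centre of its underside, z up. At the start it lies on the riser behind the canisters, about 12 mm from them, its length across the riser. To be gripped across its width
- riser: low light-wood display riser, fixed, 200 mm deep (its x, pointing away from the robot) by 270 mm wide (its y), top 16 mm above the table. Origin: centre of its underside, at table height
- coaster_left (a point): centre, on the riser's top, of the flat inlaid cork coaster (82 mm across, flush) at the front left of the riser (its +y side)
- coaster_right (a point): centre, on the riser's top, of the flat inlaid cork coaster (82 mm across, flush) at the front right of the riser (its -y side); 136 mm from the other
- slab: white marble serving slab, fixed, the side area: 250 mm long (its x) by 140 mm wide (its y), top 12 mm above the table. Origin: centre of its underside, at table height. It lies on one side of the riser, the copper tray on the other; which side varies
- gift_tray: shallow open copper presentation tray with a low rim, fixed: outside 226 mm long (its x) by 104 mm wide (its y) by 10 mm high, walls and floor 3 mm thick, so 220 by 98 mm inside with the floor 3 mm above the table. Origin: centre of its underside, at table height
- price_holder: bystander: small oak block, 22 x 52 mm and 16 mm high, with an upright card 66 mm wide to 62 mm height; loose, stands in front of the riser. Origin: centre of its underside. Leave alone
- bow_parcel: bystander: dark parcel with a big yellow bow, the nearest of those to the riser, about 117 x 172 x 84 mm, loose, lies on the table behind the riser on the right. Origin: centre of its underside. Leave alone

How it is judged:
On the way, in this order (a step that is already met when the one before it is completed fails the run):
1. both canisters stand upright and released, wholly on the marble slab, while the bar still lies where it was (within 30 mm) (x of large_canister in the frame of slab between -0.098 and 0.098 m and y of large_canister in the frame of slab between -0.044 and 0.044 m and z of large_canister in the frame of slab between 0.008 and 0.017 m and angle between each of large_canister, small_canister's own z axis and vertical below 0.1 rad and contact force between the fingers and large_canister below 0.2 N and linear speed of each of large_canister, small_canister below 0.03 m/s and x of small_canister in the frame of slab between -0.098 and 0.098 m and y of small_canister in the frame of slab between -0.044 and 0.044 m and z of small_canister in the frame of slab between 0.008 and 0.017 m and contact force between the fingers and small_canister below 0.2 N and distance of gift_bar from where it was at the start of the episode below 0.03 m), for 0.2 s.
2. the bar lies flat and released in the copper tray while both canisters are still on the slab (x of gift_bar in the frame of gift_tray between -0.019 and 0.019 m and y of gift_bar in the frame of gift_tray between -0.019 and 0.019 m and z of gift_bar in the frame of gift_tray between 0 and 0.007 m and angle between the y axis of gift_bar and the x axis of gift_tray, either way round below 0.2 rad and angle between gift_bar's own z axis and vertical below 0.06 rad and contact force between the fingers and gift_bar below 0.2 N and linear speed of each of gift_bar, large_canister, small_canister below 0.03 m/s and x of large_canister in the frame of slab between -0.098 and 0.098 m and y of large_canister in the frame of slab between -0.044 and 0.044 m and z of large_canister in the frame of slab between 0.008 and 0.017 m and angle between each of large_canister, small_canister's own z axis and vertical below 0.1 rad and contact force between the fingers and large_canister below 0.2 N and x of small_canister in the frame of slab between -0.098 and 0.098 m and y of small_canister in the frame of slab between -0.044 and 0.044 m and z of small_canister in the frame of slab between 0.008 and 0.017 m and contact force between the fingers and small_canister below 0.2 N), for 0.2 s.
At the end, for the whole second after the job is handed in: each canister stands upright, released and at rest within 15 mm of where it stood at the start (its own coaster); the bar lies flat and lengthwise inside the copper tray, on its floor (its centre within 19 mm of the middle of the tray either way, within 0.2 rad of lengthwise), released and at rest (distance of each of large_canister, small_canister from where it was at the start of the episode below 0.015 m and angle between each of large_canister, small_canister's own z axis and vertical below 0.08 rad and contact force between the fingers and large_canister below 0.2 N and linear speed of each of large_canister, small_canister below 0.02 m/s and contact force between the fingers and small_canister below 0.2 N and x of gift_bar in the frame of gift_tray between -0.019 and 0.019 m and y of gift_bar in the frame of gift_tray between -0.019 and 0.019 m and z of gift_bar in the frame of gift_tray between 0 and 0.007 m and angle between the y axis of gift_bar and the x axis of gift_tray, either way round below 0.2 rad and angle between gift_bar's own z axis and vertical below 0.06 rad and contact force between the fingers and gift_bar below 0.2 N and linear speed of gift_bar below 0.03 m/s); the robot touches nothing.
It fails at once if the price holder or the nearest yellow-bowed parcel is shifted by more than 20 mm (distance of any of price_holder, bow_parcel from where it was at the start of the episode above 0.02 m).
It fails at once if a canister is tipped by more than about 35 degrees (angle between any of large_canister, small_canister's own z axis and vertical above 0.6 rad).
It also fails if it takes over 109 s, if anything falls off the work surface, if the arm or the gripper's body presses on something with over 40 N, if the wrist force passes 120 N, or if a joint passes its speed limit or range.

### The arm

A 6-joint arm with a two-finger parallel gripper is mounted at the origin on a cart in front of the work surface, level with it; the furniture and walls round the work are solid. World frame = base frame: x ahead of the robot, y to its left, z up, the work surface at z = 0. Lengths are in m, angles in rad, forces in N, time in s.
With the tool pointing down it reaches from about 0.3 to 0.75 m from the base axis. Payload 8.5 kg.
Tool frame: the origin (TCP) lies midway between the tips of the shut fingers; the grasp point (between the pads) lies 19 mm behind it (manip.grip_depth is the z of the grasp point in the tool frame, in m); z points along the fingers, y is the line along which they close (so a half turn about z gives the same grasp; the last joint's range is limited). The gripper opens to 88 mm and grips with 3 to 60 N. Pads are 18 mm wide; open, the fingers measure 123 mm over their backs; the gripper's body (75 mm by 187 mm) begins 45 mm behind the grasp point.
Start: joints at [0.89, 0.381, 1.297, -0, 1.464, -0.215], TCP at [0.247, 0.491, 0.239] pointing down, gripper open.
Joint ranges: [-3.11, 3.11], [-0.89, 2.33], [0.22, 2.48], [-1.42, 4.56], [0.17, 2.85], [-2.88, 2.88]. Speed limits (rad/s): [2.39, 2.39, 3.14, 3.14, 3.14, 3.14].

### API

Orientations are given as a unit quaternion [w, x, y, z].
In Python, from workcell import manip gives the robot as it stands.
- The arm moves only by the shell command python3 shift.py 'ROWS' [OPENING]. ROWS is a JSON list that holds a single list of rows (three levels of brackets), with 1 to 8 rows, each of 6 numbers: dx, dy, dz in units of 20 mm, then a rotation vector rx, ry, rz in units of 0.2 rad; each row shifts and turns the commanded pose from where the row before left it, along the tool's axes as they then stand; what a row does not reach is not made up. A row lasts 1/12 s, in which the tool goes at most 0.0417 m and 0.125 rad, less where a joint would pass 70% of its speed; a pose out of reach is approached as far as the arm can. OPENING is the opening from 0.0 (shut) to 1.0 (fully open), set as the command begins (- or left out keeps the last). The fingers move at their own pace and stop on an object; the grip force is fixed at half the most. Time passes only in rows, so rows that do not move let the fingers close. It prints the time, the measured TCP pose, the force, the opening and the grip force at its end. Input that does not fit is refused with a message, and nothing moves.
- manip.state(): the state, without advancing time (a new reading comes with each control period).
- manip.get_image(name): name is "scene" or "top" or "wrist"; returns the picture (480x640x3 uint8, red, green, blue); there is no depth.
- manip.get_calibration(name): a dict with "camera_matrix" (3x3 intrinsics, pixels), "dist" ([k1, k2, p1, p2, k3] as OpenCV has them; the pictures are not rectified), "camera_from_world" (4x4, takes a point from world to camera coordinates). Camera axes: x right, y down, z forward; pixel columns grow to the right and rows downward; lengths in m; the calibration is good to about 2 mm. A picture is of the moment at which its call begins: read the wrist's pose just before it. get_calibration takes no time and is no camera call; for the wrist camera it gives the pose at the moment of the call.
- manip.job_done(): hands the job in; it is judged then, once.
The state is a dict: "time_s": time; "joint_positions": joint angles; "dq": joint speeds; "effort": joint torques, N m; "tcp_pos": TCP position; "orientation": TCP orientation; "wrist_force": force on the tool from outside, world axes, zero at the start; "wrist_torque": the same for the moment, N m; "opening": opening from 0.0 (shut) to 1.0 (fully open); "finger_force": force on a finger pad.
Only numpy, scipy, OpenCV 4.12 (cv2) and the standard library are available. Lean on these libraries where they do the work, as an engineer would, in place of code of your own. Each camera call takes 0.05 s, during which the arm holds its last target. There are 200 camera calls.

## Working session

There is one attempt and no reset: what is moved stays moved. The work goes in short steps, Python scripts to look and compute and a shell command to move; the robot and the scene stay as the last step left them, time stands still between calls to the robot, and variables do not carry over. Pictures are saved under pics/ and viewed, at most 14 in all, crops included, and the job is handed in when it is done.

```bash
ls; mkdir -p pics; python3 - <<'E'
from workcell import manip
import cv2
for n in("scene","top"):
    cv2.imwrite(f"pics/{n}0.png",manip.get_image(n)[:,:,::-1])
    c=manip.get_calibration(n);print(n,c)
print(manip.state(),manip.grip_depth)
E
```

```text
pics
shift.py
workcell.py
scene {'camera_matrix': array([[505.29231348,   0.        , 327.940158  ],
       [  0.        , 505.29231348, 235.4331321 ],
       [  0.        ,   0.        ,   1.        ]]), 'dist': array([-0.00138673,  0.        ,  0.        ,  0.        ,  0.        ]), 'camera_from_world': array([[ 0.85288271, -0.52203867,  0.00816778, -0.49869274],
       [-0.34365048, -0.57308032, -0.74396458,  0.23561455],
       [ 0.39305907,  0.63170767, -0.66816913,  0.88857515],
       [ 0.        ,  0.        ,  0.        ,  1.        ]])}
top {'camera_matrix': array([[459.32187221,   0.        , 320.68180703],
       [  0.        , 459.32187221, 240.88488421],
       [  0.        ,   0.        ,   1.        ]]), 'dist': array([-0.04170878,  0.        ,  0.        ,  0.        ,  0.        ]), 'camera_from_world': array([[ 0.00788296, -0.99978797,  0.01902309, -0.01777974],
       [-0.99808203, -0.00903477, -0.06124241,  0.56284282],
       [ 0.06140129, -0.01850383, -0.99794163,  1.05120791],
       [ 0.        ,  0.        ,  0.        ,  1.        ]])}
{'time_s': 0.1, 'joint_positions': array([ 8.89690290e-01,  3.81118768e-01,  1.29812815e+00,  8.33149040e-06,
        1.46360946e+00, -2.15307359e-01]), 'dq': array([ 0.00101119, -0.00240555, -0.00109872,  0.00253774, -0.00163043,
        0.00100306]), 'effort': array([ 3.49382848e-03, -4.38651216e+01, -2.24914187e+01,  7.14985770e-02,
        3.42050171e-02, -6.13653810e-05]), 'tcp_pos': array([0.24687271, 0.4912101 , 0.23822397]), 'orientation': array([-2.77550437e-04,  2.30799940e-01,  9.73001022e-01, -5.67656605e-04]), 'wrist_force': array([-0.07173655,  0.44078009,  0.36226044]), 'wrist_torque': array([-0.01916019, -0.01917436, -0.00140566]), 'finger_force': 0.0, 'opening': 1.001842023726885} -0.0187
```
View pics/top0.png

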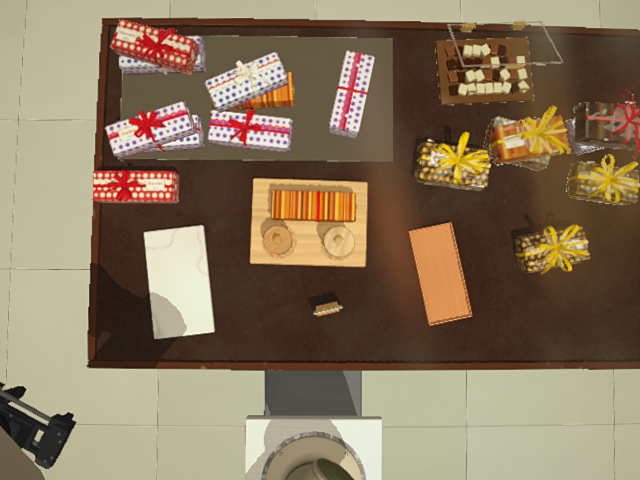

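View pics/scene0.png

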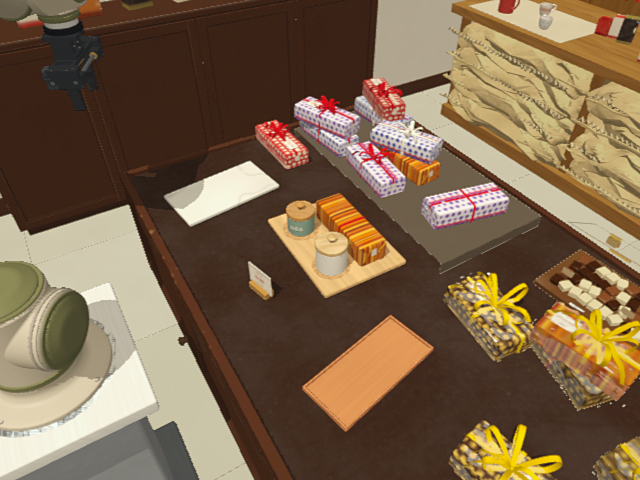

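Top view: the slab is on the left (~180,282), the tray on the right (~440,273) and the riser in the middle. The green canister is on the left coaster (277,240) and the white one on the right (340,240). The bar is behind them (313,206), and the price holder is at (327,308). Next I'll measure these.

```bash
cat > h.py <<'E'
from workcell import manip
import cv2, numpy as np
def cast(n,px,z,c=None):
    c=c or manip.get_calibration(n)
    px=np.asarray(px,float).reshape(-1,1,2)
    u=cv2.undistortPoints(px,c["camera_matrix"],c["dist"]).reshape(-1,2)
    T=c["camera_from_world"];R=T[:3,:3];o=-R.T@T[:3,3]
    d=np.c_[u,np.ones(len(u))]@R
    return o+d*((z-o[2])/d[:,2])[:,None]
def blob(mask,seed):
    mask=cv2.morphologyEx(mask.astype(np.uint8),cv2.MORPH_OPEN,np.ones((3,3)))
    cs,_=cv2.findContours(mask,cv2.RETR_EXTERNAL,cv2.CHAIN_APPROX_NONE)
    return max(cs,key=lambda k:(cv2.pointPolygonTest(k,seed,False)>=0)*1e6+cv2.contourArea(k))
def rect(n,k,z):
    p=cast(n,k.reshape(-1,2),z)[:,:2].astype(np.float32)
    return cv2.minAreaRect(p)
E
python3 - <<'E'
from h import *
im=cv2.imread("pics/top0.png");hsv=cv2.cvtColor(im,cv2.COLOR_BGR2HSV)
H,S,V=[hsv[...,i].astype(int) for i in range(3)]
for p in [(180,282),(440,273),(255,220),(313,205),(300,262),(285,238),(340,245),(340,228),(277,230),(325,313)]: print(p,hsv[p[1],p[0]])
roi=lambda x0,y0,x1,y1:(lambda m:(m.__setitem__((slice(y0,y1),slice(x0,x1)),True),m)[1])(np.zeros(H.shape,bool))
slab=blob((V>110)&(S<60)&roi(135,215,225,350),(180,282)); print("slab",rect("top",slab,.012))
tray=blob((V>110)&(S>80)&roi(395,210,485,340),(440,273)); print("tray",rect("top",tray,.010))
ris=blob((V>110)&(S>30)&roi(240,165,380,280),(258,220)); print("riser",rect("top",ris,.016))
bar=blob((S>150)&(V>80)&roi(255,180,368,224),(313,205)); print("bar",rect("top",bar,.067))
cv2.imwrite("pics/crop.png",cv2.resize(im[170:320,240:380],None,fx=5.3,fy=4,interpolation=cv2.INTER_CUBIC)[:600])
sc=cv2.imread("pics/scene0.png");cv2.imwrite("pics/crop2.png",cv2.resize(sc[180:310,240:420],None,fx=4.4,fy=4.4,interpolation=cv2.INTER_CUBIC))
E
```

```text
(180, 282) [ 33  29 239]
(440, 273) [ 14 159 220]
(255, 220) [ 18 126 222]
(313, 205) [ 16 219 233]
(300, 262) [ 18 120 238]
(285, 238) [ 17 151 203]
(340, 245) [ 19 115 216]
(340, 228) [ 19 115 223]
(277, 230) [ 17 151 199]
(325, 313) [ 18 166 214]
slab ((0.4661410450935364, 0.31622081995010376), (0.25033971667289734, 0.14151641726493835), 7.299820899963379)
tray ((0.48981693387031555, -0.29427146911621094), (0.22889958322048187, 0.10722451657056808), 12.30543041229248)
riser ((0.607079267501831, 0.014791585505008698), (0.2713847756385803, 0.20131033658981323), 88.63880157470703)
bar ((0.6383540630340576, 0.005375497043132782), (0.19045165181159973, 0.06817086786031723), 88.91177368164062)
```

View pics/crop.png

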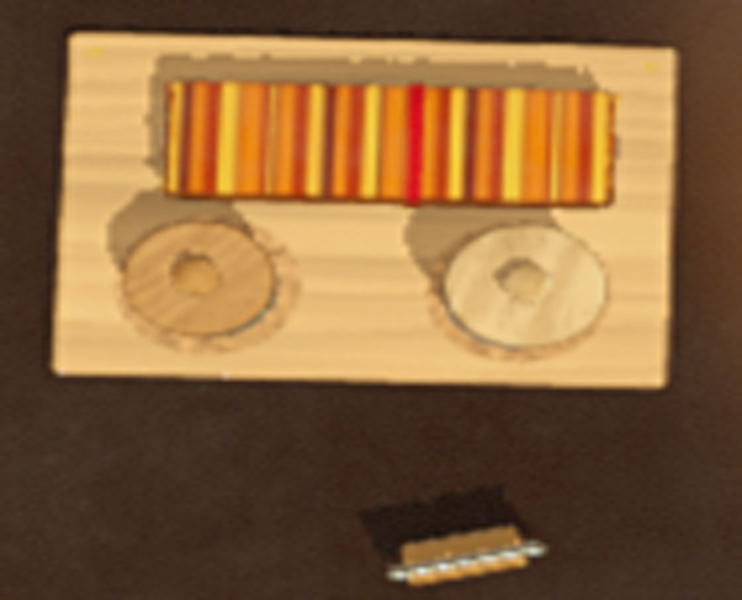

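View pics/crop2.png

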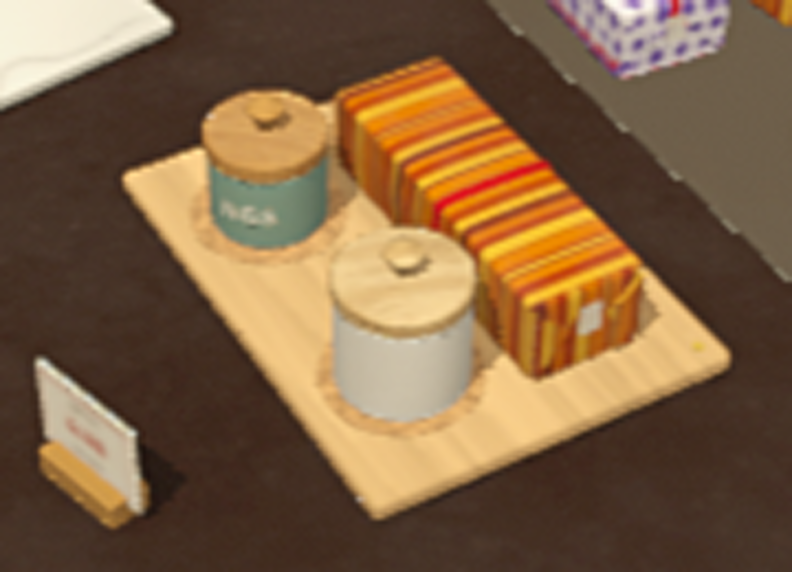

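```bash
cat >> h.py <<'E'
from scipy.spatial.transform import Rotation as Rt
def to(x,y,z,yaw):
    "print delta in tool axes to world target with tool down, tool y at yaw (deg)"
    s=manip.state();q=s["orientation"];R=Rt.from_quat([q[1],q[2],q[3],q[0]])
    a=np.radians(yaw);Y=np.array([np.cos(a),np.sin(a),0]);Z=np.array([0,0,-1.]);X=np.cross(Y,Z)
    T=Rt.from_matrix(np.c_[X,Y,Z])
    print("now",s["tcp_pos"].round(4),"t",s["time_s"],"F",s["wrist_force"].round(1),"op",round(s["opening"],3))
    print(" shift in present axes",R.inv().apply(np.array([x,y,z])-s["tcp_pos"]).round(4),"in target axes",T.inv().apply(np.array([x,y,z])-s["tcp_pos"]).round(4),"rotvec",(R.inv()*T).as_rotvec().round(4))
E
python3 - <<'E'
from h import *
print("green",cast("top",[(276.95,238.9)],.074),"white",cast("top",[(338.85,241.2)],.084))
def fr(c,yaw,x,y):
    a=np.radians(yaw);return np.array(c)+[x*np.cos(a)-y*np.sin(a),x*np.sin(a)+y*np.cos(a)]
r=[.6071,.0148]
for x in(-.05,):print("coasters?",fr(r,-1.36,x,.068),fr(r,-1.36,x,-.068))
print("slab",fr([.4661,.3162],7.3,.06,0),fr([.4661,.3162],7.3,-.06,0))
print("price",cast("top",[(327,309)],.03))
to(.56,.081,.2,90)
# scene: blob of scene lids
sc=cv2.imread("pics/scene0.png");hsv=cv2.cvtColor(sc,cv2.COLOR_BGR2HSV)
for n,p in(("g",(240+268/4.4,180+107/4.4)),("w",(240+407/4.4,180+250/4.4))):
    print(n,"knob top scene",cast("scene",[p],.091 if n=="g" else .101))
for n,p,z in(("g",(240+194/5.3,170+272/4),.091),("w",(240+522/5.3,170+280/4),.101)): print(n,"knob top",cast("top",[p],z))
E
```

```text
green [[0.5629967  0.08431712 0.074     ]] white [[ 0.55854668 -0.05145065  0.084     ]]
coasters? [0.55872801 0.08396756] [ 0.55550016 -0.05199413]
slab [0.52561367 0.32382388] [0.40658633 0.30857612]
price [[ 0.40666825 -0.02842145  0.03      ]]
now [0.2469 0.4912 0.2382] t 0.1 F [-0.1  0.4  0.4] op 1.002
 shift in present axes [-0.464  -0.2258  0.0384] in target axes [-0.3131 -0.4102  0.0382] rotvec [-0.0011 -0.0006 -0.4658]
g knob top scene [[0.56071577 0.07444716 0.091     ]]
w knob top scene [[ 0.55800754 -0.05938867  0.101     ]]
g knob top [[0.5638363  0.08378681 0.091     ]]
w knob top [[ 0.56007947 -0.04967463  0.101     ]]
```

```bash
python3 - <<'E'
from h import *
pts=[(125,178),(375,515),(728,362)]
p=cast("scene",[(240+a/4.4,180+b/4.4) for a,b in pts],.016);print(p)
q=cast("top",[(240+a/5.3,170+b/4) for a,b in [(53,373),(668,386),(678,48),(70,34)]],.016);print(q)
E
```

```text
[[ 0.51126421  0.14430513  0.016     ]
 [ 0.50276498 -0.12337501  0.016     ]
 [ 0.69892986 -0.12808603  0.016     ]]
[[ 0.50962906  0.15044518  0.016     ]
 [ 0.50429183 -0.11908243  0.016     ]
 [ 0.70302513 -0.12323745  0.016     ]
 [ 0.70828788  0.1464714   0.016     ]]
```

Careful with the scale: shifts go in units of 20 mm and turns go in units of 0.2 rad. That gives: -0.035 m is -1.75, -0.01 m is -0.5, -0.1165 rad is -0.5825.

```bash
python3 shift.py '[[[-0.5,0,0,0,0,-0.5825],[-0.5,0,0,0,0,-0.5825],[-0.5,0,0,0,0,-0.5825],[-0.5,0,0,0,0,-0.5825],[-1.75,0,0,0,0,0],[-1.75,0,0,0,0,0],[-1.75,0,0,0,0,0],[-1.75,0,0,0,0,0]]]' 1.0; python3 shift.py '[[[-1.5,-1,0,0,0,0],[-1.5,-1,0,0,0,0],[-1,-1.5,0,0,0,0],[-1,-1.5,0,0,0,0],[0,-2,0,0,0,0],[0,-2,0,0,0,0],[0,-2,0,0,0,0],[0,0,0,0,0,0]]]'; python3 -c "
from h import *
to(.562,.084,.2,90)"
```

```text
time_s: 0.77
tcp_pos: [0.4264, 0.4797, 0.2384]
orientation: [-0.0, -0.0, 1.0, -0.0]
wrist_force: [0.0, 0.2, 0.1]
opening: 1.0
finger_force: 0.0
time_s: 1.43
tcp_pos: [0.5253, 0.2545, 0.2387]
orientation: [-0.0, 0.003, 1.0, -0.001]
wrist_force: [0.2, 0.6, -0.3]
opening: 1.0
finger_force: 0.0
now [0.5253 0.2545 0.2387] t 1.4333 F [ 0.2  0.6 -0.3] op 1.0
 shift in present axes [-0.0376 -0.1703  0.039 ] in target axes [-0.0367 -0.1705  0.0387] rotvec [-0.002 -0.001 -0.005]
```

```bash
python3 shift.py '[[[-0.35,-1.7,0,0,0,0],[-0.35,-1.7,0,0,0,0],[-0.35,-1.7,0,0,0,0],[-0.35,-1.7,0,0,0,0],[-0.35,-1.7,0,0,0,0],[0,0,0,0,0,0],[0,0,0,0,0,0]]]'; python3 -c "
from h import *
to(.562,.084,.2,90)
cv2.imwrite('pics/w1.png',manip.get_image('wrist')[:,:,::-1])
print(manip.get_calibration('wrist'))"
```

```text
time_s: 2.02
tcp_pos: [0.5603, 0.089, 0.2383]
orientation: [-0.0, 0.001, 1.0, 0.0]
wrist_force: [-0.1, 0.7, -0.2]
opening: 1.0
finger_force: 0.0
now [0.5603 0.089  0.2383] t 2.0167 F [-0.1  0.7 -0.2] op 1.0
 shift in present axes [-0.0017 -0.005   0.0383] in target axes [-0.0017 -0.005   0.0383] rotvec [ 0.0002 -0.0008 -0.0025]
{'camera_matrix': array([[356.97198598,   0.        , 317.38317446],
       [  0.        , 356.97198598, 242.39276404],
       [  0.        ,   0.        ,   1.        ]]), 'dist': array([-0.06360129,  0.        ,  0.        ,  0.        ,  0.        ]), 'camera_from_world': array([[-4.49250450e-04,  9.99999416e-01,  9.82490711e-04,
        -9.11487624e-02],
       [ 9.61623091e-01,  1.62439951e-04,  2.74373841e-01,
        -5.76116630e-01],
       [ 2.74373521e-01,  1.06804833e-03, -9.61622603e-01,
         2.35053604e-01],
       [ 0.00000000e+00,  0.00000000e+00,  0.00000000e+00,
         1.00000000e+00]])}
```

View pics/w1.png

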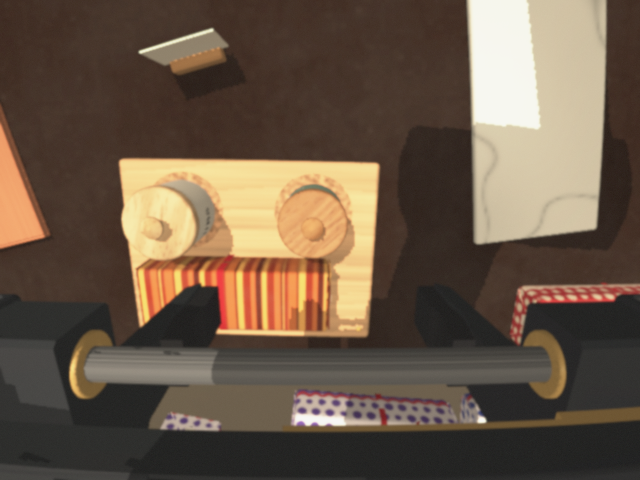

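The wrist view shows the green lid centred at about (312,223), the white lid at (161,221) and riser corners at (120,159), (379,164) and (369,336).

```bash
python3 - <<'E'
from h import *
im=cv2.imread("pics/w1.png");hsv=cv2.cvtColor(im,cv2.COLOR_BGR2HSV)
print("riser",cast("wrist",[(120,159),(379,164),(369,336)],.016))
print("green",cast("wrist",[(312,223.5)],.074),cast("wrist",[(313,229)],.091),"white",cast("wrist",[(161,221.5)],.084),cast("wrist",[(153,227)],.101))
print("bar tr/tl",cast("wrist",[(138,261),(329,256),(329,330)],.067))
print("slab near corners",cast("wrist",[(475,243),(597,228)],.012))
print("knob green top",hsv[228,312],hsv[210,300])
E
```

```text
riser [[ 0.50539396 -0.11159368  0.016     ]
 [ 0.51182973  0.15386148  0.016     ]
 [ 0.70809784  0.15167792  0.016     ]]
green [[0.56048751 0.086535   0.074     ]] [[0.56135883 0.0876072  0.091     ]] white [[ 0.55623217 -0.04484284  0.084     ]] [[ 0.5570767 -0.0444792  0.101    ]]
bar tr/tl [[ 0.59846005 -0.07973319  0.067     ]
 [ 0.59319624  0.10220393  0.067     ]
 [ 0.67088271  0.10297631  0.067     ]]
slab near corners [[0.59633413 0.26466778 0.012     ]
 [0.57885186 0.40459167 0.012     ]]
knob green top [ 17 134 241] [ 15 132 236]
```

To row units: 0.032 m is 1.6, 0.025 m is 1.25.

```bash
python3 shift.py '[[[0,-0.175,1.6,0,0,0],[0,0,1.6,0,0,0],[0,0,1.6,0,0,0],[0,0,1.6,0,0,0],[0,0,1.25,0,0,0],[0,0,1.15,0,0,0],[0,0,1,0,0,0],[0,0,0,0,0,0]]]' -; python3 -c "
from h import *
to(.561,.0855,.042,90)
cv2.imwrite('pics/w2.png',manip.get_image('wrist')[:,:,::-1])"
```

```text
time_s: 2.73
tcp_pos: [0.5579, 0.0883, 0.0393]
orientation: [-0.003, -0.001, 1.0, 0.0]
wrist_force: [-0.6, 0.2, -1.2]
opening: 1.006
finger_force: 0.0
now [0.5579 0.0883 0.0393] t 2.7333 F [-0.6  0.2 -1.2] op 1.006
 shift in present axes [-0.0031 -0.0028 -0.0028] in target axes [-0.0031 -0.0028 -0.0027] rotvec [ 0.0006 -0.0068  0.0021]
```

View pics/w2.png

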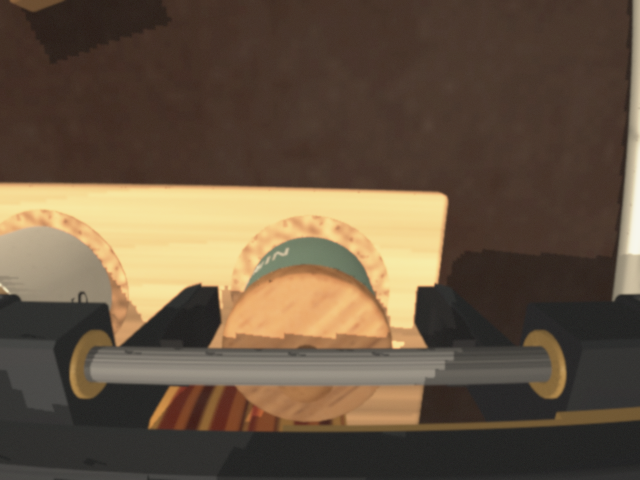

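The lid spans 223–391 and the gap between the fingers 219–417, so I'm about 4 mm too far in +y. I'll correct that and grip.

To row units: -0.002 m is -0.1.

```bash
python3 shift.py '[[[-0.1,-0.1,-0.1,0,0,0],[-0.1,-0.1,0,0,0,0],[0,0,0,0,0,0],[0,0,0,0,0,0]]]' -; python3 -c "
from h import *
print(cast('wrist',[(307,343)],.074))
to(.5625,.0842,.042,90)"; python3 shift.py '[[[0,0,0,0,0,0],[0,0,0,0,0,0],[0,0,0,0,0,0],[0,0,0,0,0,0],[0,0,0,0,0,0],[0,0,0,0,0,0],[0,0,0,0,0,0],[0,0,0,0,0,0]]]' 0.6;
```

```text
time_s: 3.12
tcp_pos: [0.5647, 0.0825, 0.0459]
orientation: [0.001, -0.0, 1.0, -0.0]
wrist_force: [-0.1, -1.2, -0.7]
opening: 1.002
finger_force: 0.0
[[0.56681116 0.07958194 0.074     ]]
now [0.5647 0.0825 0.0459] t 3.1167 F [-0.1 -1.2 -0.7] op 1.002
 shift in present axes [0.0022 0.0017 0.0039] in target axes [0.0022 0.0017 0.0039] rotvec [-0.0001  0.0021  0.0001]
time_s: 3.78
tcp_pos: [0.5641, 0.0828, 0.0449]
orientation: [0.0, -0.0, 1.0, 0.0]
wrist_force: [0.1, 2.3, 2.9]
opening: 0.696
finger_force: 28.7
```

To row units: -0.03 m is -1.5, 0.03 m is 1.5.

```bash
python3 shift.py '[[[0,0,-0.5,0,0,0],[0,0,-1.25,0,0,0],[0,0,-1.5,0,0,0],[0,0,-1,0,0,0],[0,1,0,0,0,0],[0.25,1.5,0,0,0,0],[0.25,1.5,0,0,0,0],[0.25,1.5,0,0,0,0]]]' -;python3 shift.py '[[[0.25,1.5,0,0,0,0],[0.25,1.5,0,0,0,0],[0.25,1.5,0,0,0,0],[0.4,1.25,0,0,0,0],[0,0.8,0,0,0,0],[0,0,0,0,0,0],[0,0,0,0,0,0]]]'; python3 -c "
from h import *
to(.5256,.3238,.0415,90)"
```

```text
time_s: 4.45
tcp_pos: [0.5487, 0.1932, 0.1302]
orientation: [-0.0, 0.0, 1.0, -0.0]
wrist_force: [1.2, 0.2, -2.3]
opening: 0.692
finger_force: 29.0
time_s: 5.03
tcp_pos: [0.5258, 0.3236, 0.1297]
orientation: [-0.0, -0.001, 1.0, -0.0]
wrist_force: [0.4, -0.6, -1.3]
opening: 0.697
finger_force: 29.0
now [0.5258 0.3236 0.1297] t 5.0333 F [ 0.4 -0.6 -1.3] op 0.697
 shift in present axes [0.0002 0.0003 0.0882] in target axes [0.0002 0.0002 0.0882] rotvec [-0.0009 -0.0003  0.0015]
```

```bash
python3 shift.py '[[[0,0,1,0,0,0],[0,0,1,0,0,0],[0,0,1,0,0,0],[0,0,0.7,0,0,0],[0,0,0.4,0,0,0],[0,0,0.2,0,0,0],[0,0,0.1,0,0,0],[0,0,0,0,0,0]]]' -; python3 -c "
from h import *
to(.5256,.3238,.0415,90)"
```

```text
time_s: 5.7
tcp_pos: [0.5264, 0.3232, 0.0422]
orientation: [0.0, 0.0, 1.0, 0.0]
wrist_force: [-0.9, 0.5, -1.7]
opening: 0.702
finger_force: 29.0
now [0.5264 0.3232 0.0422] t 5.7 F [-0.9  0.5 -1.7] op 0.702
 shift in present axes [0.0008 0.0006 0.0007] in target axes [0.0008 0.0006 0.0007] rotvec [ 0.0001  0.0006 -0.0003]
```

To row units: 0.0015 m is 0.075.

```bash
python3 shift.py '[[[0,0,0.075,0,0,0],[0,0,0,0,0,0]]]' -;python3 shift.py '[[[0,0,0,0,0,0],[0,0,0,0,0,0],[0,0,0,0,0,0],[0,0,0,0,0,0],[0,0,0,0,0,0],[0,0,0,0,0,0]]]' 1.0;  python3 shift.py '[[[0,0,-1,0,0,0],[0,0,-1.5,0,0,0],[0,0,-1.5,0,0,0],[0,0,-1.5,0,0,0],[-0.2,-1.5,0,0,0,0],[-0.2,-2,0,0,0,0],[-0.2,-2,0,0,0,0],[-0.2,-2,0,0,0,0]]]'; python3 shift.py '[[[-0.2,-2,0,0,0,0],[-0.2,-2,0,0,0,0],[-0.2,-2,0,0,0,0],[-0.25,-2,0,0,0,0],[0,-2,0,0,0,0],[0,-1.15,0,0,0,0],[0,0,0,0,0,0],[0,0,0,0,0,0]]]';python3 -c "
from h import *
to(.5595,-.0515,.051,90)"
```

```text
time_s: 5.87
tcp_pos: [0.5265, 0.3236, 0.0409]
orientation: [0.001, -0.0, 1.0, 0.0]
wrist_force: [-0.1, -0.6, -1.5]
opening: 0.698
finger_force: 29.0
time_s: 6.37
tcp_pos: [0.5261, 0.3236, 0.0403]
orientation: [0.0, -0.0, 1.0, 0.0]
wrist_force: [-0.0, 0.8, 0.1]
opening: 1.001
finger_force: 0.0
time_s: 7.03
tcp_pos: [0.5418, 0.1722, 0.1505]
orientation: [0.0, -0.001, 1.0, 0.0]
wrist_force: [1.5, -0.5, -0.1]
opening: 1.002
finger_force: 0.0
time_s: 7.7
tcp_pos: [0.559, -0.0502, 0.1502]
orientation: [-0.0, 0.001, 1.0, 0.0]
wrist_force: [-0.5, 1.1, 0.4]
opening: 1.0
finger_force: 0.0
now [ 0.559  -0.0502  0.1502] t 7.7 F [-0.5  1.1  0.4] op 1.0
 shift in present axes [-0.0005 -0.0013  0.0992] in target axes [-0.0005 -0.0013  0.0992] rotvec [ 0.0003 -0.0002 -0.0021]
```

Fingertips would come down either side of the lid; I'll stop above the knob and check the alignment first.

To row units: 0.02 m is 1, 0.01 m is 0.5.

```bash
python3 shift.py '[[[0,0,1,0,0,0],[0,0,0.5,0,0,0],[0,-0.05,0,0,0,0],[0,0,0,0,0,0]]]' -; python3 -c "
from h import *
to(.5595,-.0515,.051,90)
cv2.imwrite('pics/w3.png',manip.get_image('wrist')[:,:,::-1])
cv2.imwrite('pics/top3.png',manip.get_image('top')[:,:,::-1])"
```

```text
time_s: 8.03
tcp_pos: [0.559, -0.0495, 0.12]
orientation: [-0.001, -0.001, 1.0, 0.0]
wrist_force: [0.2, 0.1, 0.4]
opening: 1.003
finger_force: 0.0
now [ 0.559  -0.0495  0.12  ] t 8.0333 F [0.2 0.1 0.4] op 1.003
 shift in present axes [-0.0006 -0.002   0.069 ] in target axes [-0.0005 -0.002   0.069 ] rotvec [ 0.0004 -0.0012  0.0015]
```

View pics/w3.png

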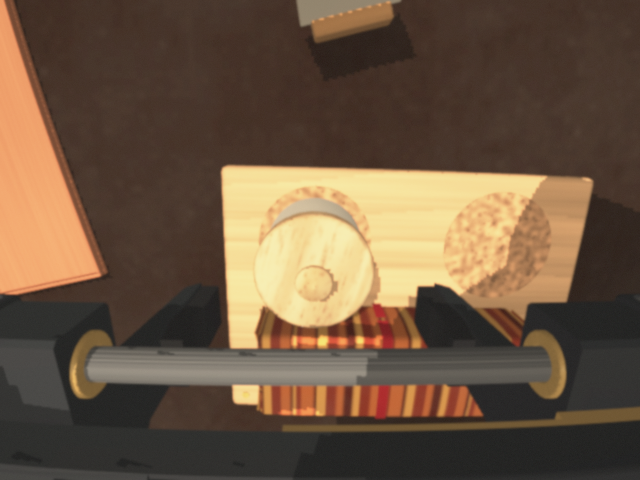

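The lid is centred at about (314,269) against a gap centre of 318, which is about 2 mm, so my target holds. The left coaster is now empty and visible at (497,244).

```bash
python3 -c "
from h import *
print('lid',cast('wrist',[(314,269)],.084),'coaster',cast('wrist',[(497,244)],.016))
im=cv2.imread('pics/top3.png');cv2.imwrite('pics/c3.png',cv2.resize(im[170:320,130:380],None,fx=3.2,fy=3.2))"
python3 shift.py '[[[0,-0.05,1,0,0,0],[-0.025,-0.05,1,0,0,0],[0,0,0.75,0,0,0],[0,0,0.45,0,0,0],[0,0,0.2,0,0,0],[0,0,0,0,0,0],[0,0,0,0,0,0]]]' -; python3 shift.py '[[[0,0,0,0,0,0],[0,0,0,0,0,0],[0,0,0,0,0,0],[0,0,0,0,0,0],[0,0,0,0,0,0],[0,0,0,0,0,0]]]' 0.6
```

```text
lid [[ 0.5561152  -0.05077234  0.084     ]] coaster [[0.56153355 0.08466504 0.016     ]]
time_s: 8.72
tcp_pos: [0.5601, -0.0524, 0.053]
orientation: [0.001, -0.0, 1.0, -0.0]
wrist_force: [-0.7, -0.1, 0.1]
opening: 0.998
finger_force: 0.0
time_s: 9.22
tcp_pos: [0.5598, -0.0524, 0.0527]
orientation: [0.0, -0.0, 1.0, 0.0]
wrist_force: [-1.0, 1.0, 5.4]
opening: 0.739
finger_force: 30.0
```

View pics/c3.png

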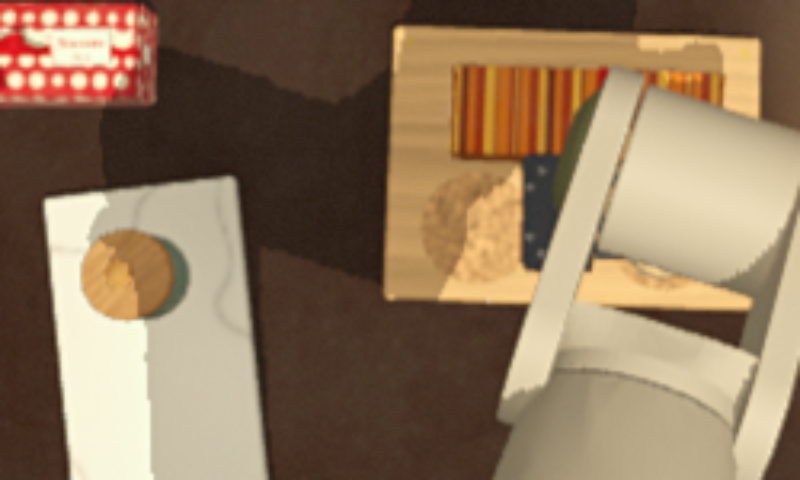

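To row units: 0.02 m is 1, 0.033 m is 1.65.

```bash
python3 shift.py '[[[0,0,-0.5,0,0,0],[0,0,-1.25,0,0,0],[0,0,-1.5,0,0,0],[0,0,-1.25,0,0,0],[0.5,1,0,0,0,0],[0.7,1.5,0,0,0,0],[0.7,1.65,0,0,0,0],[0.7,1.65,0,0,0,0]]]' -; python3 shift.py '[[[0.7,1.65,0,0,0,0],[0.7,1.65,0,0,0,0],[0.7,1.65,0,0,0,0],[0.7,1.65,0,0,0,0],[0.7,1.65,0,0,0,0],[0.7,1.65,0,0,0,0],[0.65,1.5,0,0,0,0],[0.2,0.85,0,0,0,0]]]'; python3 shift.py '[[[0,0,0,0,0,0],[0,0,0,0,0,0]]]';python3 -c "
from h import *
to(.4066,.3086,.0487,90)"
```

```text
time_s: 9.88
tcp_pos: [0.5066, 0.0644, 0.1425]
orientation: [-0.0, 0.0, 1.0, -0.0]
wrist_force: [1.0, 0.2, -2.8]
opening: 0.741
finger_force: 30.0
time_s: 10.55
tcp_pos: [0.4043, 0.3109, 0.1426]
orientation: [-0.0, -0.001, 1.0, 0.0]
wrist_force: [-0.4, -0.2, -2.6]
opening: 0.738
finger_force: 30.0
time_s: 10.72
tcp_pos: [0.4062, 0.3088, 0.1423]
orientation: [-0.0, -0.001, 1.0, -0.0]
wrist_force: [0.1, -0.2, -3.1]
opening: 0.737
finger_force: 30.0
now [0.4062 0.3088 0.1423] t 10.7167 F [ 0.1 -0.2 -3.1] op 0.737
 shift in present axes [-0.0004 -0.0001  0.0936] in target axes [-0.0004 -0.0002  0.0936] rotvec [-0.0006 -0.0002  0.0021]
```

To row units: 0.025 m is 1.25, 0.02 m is 1.

```bash
python3 shift.py '[[[0,0,1,0,0,0],[0,0,1.25,0,0,0],[0,0,1,0,0,0],[0,0,0.7,0,0,0],[0,0,0.4,0,0,0],[0,0,0.25,0,0,0],[0,0,0.1,0,0,0],[0,0,0,0,0,0]]]' -; python3 shift.py '[[[0,0,0,0,0,0],[0,0,0,0,0,0],[0,0,0,0,0,0],[0,0,0,0,0,0],[0,0,0,0,0,0],[0,0,0,0,0,0]]]' 1.0;  python3 shift.py '[[[0,0,-1,0,0,0],[0,0,-1.5,0,0,0],[0,0,-1.75,0,0,0],[0,0,-2,0,0,0],[0,-1.5,-1.25,0,0,0],[-1,-1.5,0,0,0,0],[-1,-1.5,0,0,0,0],[-1,-1.5,0,0,0,0]]]'; python3 -c "
from h import *
to(.638,.0054,.2,-1.1)"
```

```text
time_s: 11.38
tcp_pos: [0.4071, 0.308, 0.049]
orientation: [0.0, 0.0, 1.0, -0.0]
wrist_force: [-0.6, -0.1, -3.2]
opening: 0.736
finger_force: 30.0
time_s: 11.88
tcp_pos: [0.4066, 0.3086, 0.0484]
orientation: [0.0, -0.0, 1.0, 0.0]
wrist_force: [-0.0, -0.5, -0.1]
opening: 0.999
finger_force: 0.0
time_s: 12.55
tcp_pos: [0.467, 0.1873, 0.199]
orientation: [0.001, -0.001, 1.0, 0.0]
wrist_force: [1.0, 0.2, -0.7]
opening: 1.002
finger_force: 0.0
now [0.467  0.1873 0.199 ] t 12.55 F [ 1.   0.2 -0.7] op 1.002
 shift in present axes [-0.1708 -0.1821 -0.0008] in target axes [-0.1786  0.1744 -0.001 ] rotvec [1.3000e-03 1.0000e-03 1.5911e+00]
```

```bash
python3 shift.py '[[[-1.2,-1.25,0,0,0,0],[-1.2,-1.25,0,0,0,0],[-1.2,-1.25,0,0,0,0],[-1.2,-1.25,0,0,0,0],[-1.2,-1.25,0,0,0,0],[-1.2,-1.25,0,0,0,0],[-1.2,-1.4,0,0,0,0],[0,0,0,0,0,0.6]]]' -; python3 shift.py '[[[0,0,0,0,0,0.6],[0,0,0,0,0,0.6],[0,0,0,0,0,0.6],[0,0,0,0,0,0.6],[0,0,0,0,0,0.6],[0,0,0,0,0,0.6],[0,0,0,0,0,0.6],[0,0,0,0,0,0.6]]]'; python3 shift.py '[[[0,0,0,0,0,0.6],[0,0,0,0,0,0.6],[0,0,0,0,0,0.6],[0,0,0,0,0,0.6],[0,0,0,0,0,0.15],[0,0,0,0,0,0],[0,0,0,0,0,0]]]'; python3 -c "
from h import *
to(.638,.0054,.14,-1.1)
cv2.imwrite('pics/w4.png',manip.get_image('wrist')[:,:,::-1])
cv2.imwrite('pics/top4.png',manip.get_image('top')[:,:,::-1])"
```

```text
time_s: 13.22
tcp_pos: [0.6375, 0.0056, 0.1971]
orientation: [0.0, 0.061, 0.998, -0.001]
wrist_force: [-0.4, -0.1, -0.2]
opening: 1.002
finger_force: 0.0
time_s: 13.88
tcp_pos: [0.6345, 0.0106, 0.1981]
orientation: [-0.0, 0.517, 0.856, -0.0]
wrist_force: [-0.2, -0.3, -0.0]
opening: 1.001
finger_force: 0.0
time_s: 14.47
tcp_pos: [0.6346, 0.0106, 0.1982]
orientation: [-0.0, 0.713, 0.701, -0.0]
wrist_force: [0.0, -0.5, -0.2]
opening: 1.004
finger_force: 0.0
now [0.6346 0.0106 0.1982] t 14.4667 F [ 0.  -0.5 -0.2] op 1.004
 shift in present axes [-0.0052  0.0035  0.0582] in target axes [-0.0051  0.0035  0.0582] rotvec [-0.0002 -0.      0.0017]
```

View pics/w4.png

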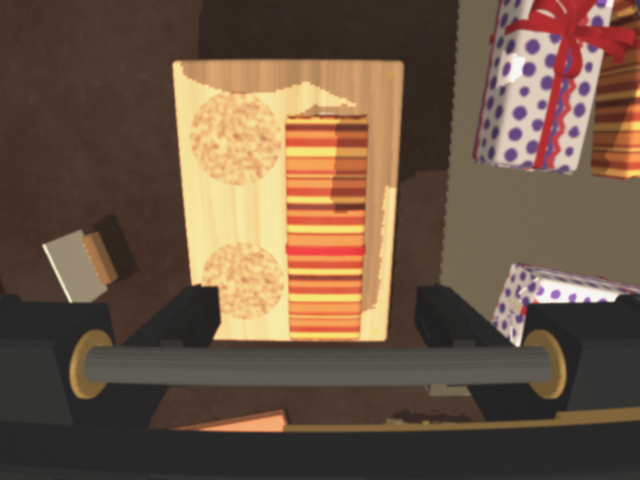

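View pics/top4.png

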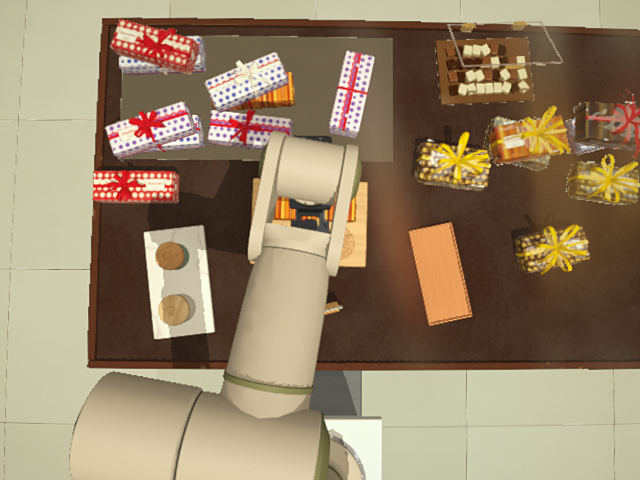

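Both canisters stand on the slab (172,256 and 174,309). In the wrist picture the bar runs from (285–368, 116) to (289–361, 339), and both coasters are visible at (236,138) and (242,281).

```bash
python3 -c "
from h import *
print(cast('wrist',[(285,117),(368,117),(362,338),(289,338)],.067))
print('coasters',cast('wrist',[(236,138),(242,281)],.016))
to(.638,.0054,.038,-1.1)"
```

```text
[[ 0.61226237  0.09983014  0.067     ]
 [ 0.67359715  0.09888018  0.067     ]
 [ 0.67234773 -0.08493521  0.067     ]
 [ 0.60820961 -0.08384139  0.067     ]]
coasters [[ 0.56357039  0.08620669  0.016     ]
 [ 0.55905969 -0.05000466  0.016     ]]
now [0.6346 0.0106 0.1982] t 14.5667 F [ 0.4 -0.   0.3] op 1.001
 shift in present axes [-0.0051  0.0035  0.1602] in target axes [-0.0051  0.0035  0.1602] rotvec [-0.0002 -0.      0.0015]
```

To row units: 0.0055 m is 0.275, -0.004 m is -0.2.

```bash
python3 shift.py '[[[-0.2,0.275,1.5,0,0,0],[0,0,1.5,0,0,0],[0,0,1.5,0,0,0],[0,0,1.25,0,0,0],[0,0,1,0,0,0],[0,0,0.75,0,0,0],[0,0,0.45,0,0,0],[0,0,0,0,0,0]]]' -; python3 shift.py '[[[0,0,0,0,0,0],[0,0,0,0,0,0],[0,0,0,0,0,0],[0,0,0,0,0,0],[0,0,0,0,0,0],[0,0,0,0,0,0],[0,0,0,0,0,0]]]' .6; python3 -c "
from h import *
to(.640,.0065,.15,-1.1)"
```

```text
time_s: 15.23
tcp_pos: [0.6392, 0.0066, 0.0374]
orientation: [-0.001, 0.714, 0.701, -0.001]
wrist_force: [-1.2, 0.0, -0.2]
opening: 1.004
finger_force: 0.0
time_s: 15.82
tcp_pos: [0.6406, 0.0064, 0.0404]
orientation: [0.001, 0.714, 0.7, 0.001]
wrist_force: [0.0, 0.4, 7.3]
opening: 0.755
finger_force: 30.0
now [0.6406 0.0064 0.0404] t 15.8167 F [0.  0.4 7.3] op 0.755
 shift in present axes [ 0.     -0.0003 -0.1096] in target axes [ 1.000e-04 -6.000e-04 -1.096e-01] rotvec [0.0021 0.0003 0.0003]
```

To row units: -0.03 m is -1.5, -0.028 m is -1.4.

```bash
python3 shift.py '[[[0,0,-0.5,0,0,0],[0,0,-1,0,0,0],[0,0,-1.5,0,0,0],[0,0,-1.5,0,0,0],[0,0,-1,0,0,0],[-1,-0.5,0,0,0,0],[-1.4,-0.7,0,0,0,0],[-1.4,-0.7,0,0,0,0]]]' -; python3 shift.py '[[[-1.4,-0.7,0,0,0,0],[-1.4,-0.7,0,0,0,0],[-1.4,-0.7,0,0,0,0],[-1.4,-0.7,0,0,0,0],[-1.4,-0.7,0,0,0,0],[-1.4,-0.7,0,0,0,0],[-1.4,-0.7,0,0,0,0],[-1,-0.5,0,0,0,0]]]'; python3 shift.py '[[[0,0,0,0,0,0.25],[0,0,0,0,0,0.5],[0,0,0,0,0,0.5],[0,0,0,0,0,0.5],[0,0,0,0,0,0.5],[0,0,0,0,0,0.5],[0,0,0,0,0,0.5],[0,0,0,0,0,0.5]]]'; python3 shift.py '[[[0,0,0,0,0,0.5],[0,0,0,0,0,0.5],[0,0,0,0,0,0.5],[0,0,0,0,0,0.5],[0,0,0,0,0,0.5],[0,0,0,0,0,0.4],[0,0,0,0,0,0.25],[0,0,0,0,0,0]]]'; python3 -c "
from h import *
to(.4898,-.2943,.0275,-77.7)
cv2.imwrite('pics/w5.png',manip.get_image('wrist')[:,:,::-1])"
```

```text
time_s: 16.48
tcp_pos: [0.5999, -0.069, 0.1498]
orientation: [0.0, 0.713, 0.701, 0.0]
wrist_force: [-0.5, -0.9, -2.3]
opening: 0.752
finger_force: 30.0
time_s: 17.15
tcp_pos: [0.487, -0.2846, 0.1496]
orientation: [-0.0, 0.714, 0.7, -0.0]
wrist_force: [0.3, -0.4, -2.3]
opening: 0.753
finger_force: 30.0
time_s: 17.82
tcp_pos: [0.4883, -0.2825, 0.1495]
orientation: [-0.0, 0.922, 0.388, -0.0]
wrist_force: [0.1, -0.2, -2.7]
opening: 0.753
finger_force: 30.0
time_s: 18.48
tcp_pos: [0.4883, -0.2825, 0.1495]
orientation: [-0.0, 0.996, 0.085, -0.0]
wrist_force: [-1.1, -0.2, -1.4]
opening: 0.757
finger_force: 30.0
now [ 0.4883 -0.2825  0.1495] t 18.4833 F [-1.1 -0.2 -1.4] op 0.757
 shift in present axes [-0.0005  0.0119  0.122 ] in target axes [-0.0011  0.0118  0.122 ] rotvec [-0.0004  0.0003 -0.0446]
```

View pics/w5.png

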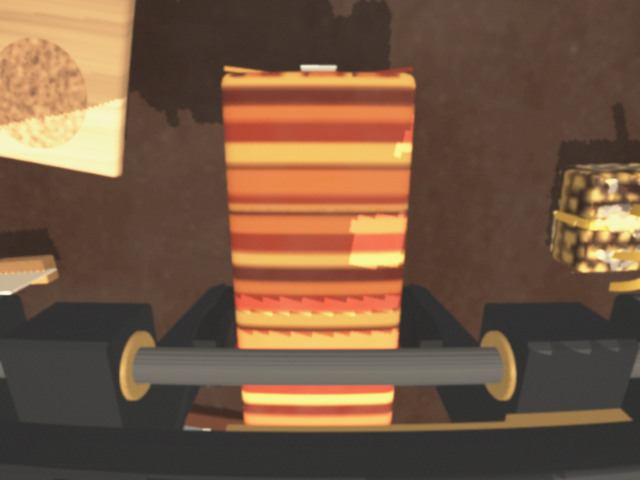

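The bar is held straight and level. Lowering it into the tray now.

To row units: 0.01 m is 0.5, 0.025 m is 1.25, -0.0446 rad is -0.223.

```bash
python3 shift.py '[[[0,0,0,0,0,-0.223],[-0.05,0.3,0,0,0,0],[0,0.3,0,0,0,0],[0,0,1,0,0,0],[0,0,1.25,0,0,0],[0,0,1,0,0,0],[0,0,0.5,0,0,0],[0,0,0,0,0,0]]]' -; python3 shift.py '[[[0,0,0.75,0,0,0],[0,0,0.6,0,0,0],[0,0,0.45,0,0,0],[0,0,0.3,0,0,0],[0,0,0.15,0,0,0],[0,0,0.075,0,0,0],[0,0,0,0,0,0]]]'; python3 -c "
from h import *
to(.4898,-.2943,.0275,-77.7)"
```

```text
time_s: 19.2
tcp_pos: [0.4894, -0.2945, 0.0723]
orientation: [-0.001, 0.994, 0.108, -0.001]
wrist_force: [0.1, 0.4, -2.0]
opening: 0.755
finger_force: 30.0
time_s: 19.78
tcp_pos: [0.4903, -0.2948, 0.0281]
orientation: [0.0, 0.994, 0.108, 0.0]
wrist_force: [-0.0, 0.2, -2.1]
opening: 0.749
finger_force: 30.0
now [ 0.4903 -0.2948  0.0281] t 19.7833 F [-0.   0.2 -2.1] op 0.749
 shift in present axes [-0.0004 -0.0006  0.0006] in target axes [-0.0004 -0.0006  0.0006] rotvec [ 0.0004 -0.0003  0.0017]
```

```bash
python3 shift.py '[[[0,0,0.05,0,0,0],[0,0,0.025,0,0,0],[0,0,0,0,0,0]]]' -; python3 shift.py '[[[0,0,0,0,0,0],[0,0,0,0,0,0],[0,0,0,0,0,0],[0,0,0,0,0,0],[0,0,0,0,0,0],[0,0,0,0,0,0]]]' 1.0; python3 shift.py '[[[0,0,-1,0,0,0],[0,0,-1.5,0,0,0],[0,0,-1.75,0,0,0],[0,0,-2,0,0,0],[0,0,-2,0,0,0],[0,0,-1,0,0,0],[0,0,0,0,0,0],[0,0,0,0,0,0]]]';python3 - <<'E'
from h import *
im=manip.get_image('top')[:,:,::-1]
cv2.imwrite('pics/top6.png',im)
E
python3 - <<'E'
from h import *
im=manip.get_image('wrist')[:,:,::-1]
cv2.imwrite('pics/w6.png',im)
to(.4066,.3086,.2,-90)
E
```

```text
time_s: 20.03
tcp_pos: [0.4904, -0.2949, 0.0274]
orientation: [0.001, 0.994, 0.108, 0.001]
wrist_force: [-1.5, 0.6, 4.3]
opening: 0.75
finger_force: 30.0
time_s: 20.53
tcp_pos: [0.4901, -0.2947, 0.0262]
orientation: [-0.0, 0.994, 0.108, -0.0]
wrist_force: [-0.1, 0.1, 0.1]
opening: 1.001
finger_force: 0.0
time_s: 21.2
tcp_pos: [0.4902, -0.2947, 0.2118]
orientation: [0.001, 0.994, 0.108, 0.001]
wrist_force: [-0.8, -0.5, -0.4]
opening: 0.998
finger_force: 0.0
now [ 0.4896 -0.2942  0.2097] t 21.3 F [ 0.4  0.1 -1.2] op 0.999
 shift in present axes [ 0.0483 -0.6066  0.011 ] in target axes [-0.083  -0.6028  0.0097] rotvec [-0.0021  0.0019  0.2164]
```

View pics/w6.png

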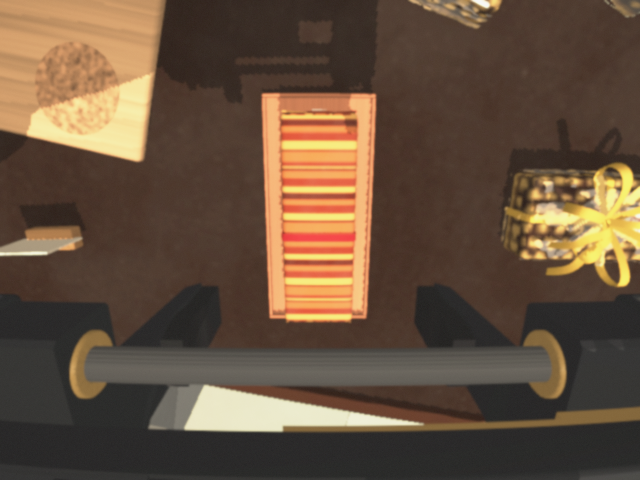

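The bar lies inside the rim: tray 263–376, bar 281–358, so the side margins are equal. Checking the lengthwise margins numerically, then on to the canisters.

Careful with the scale: shifts go in units of 20 mm and turns go in units of 0.2 rad. That gives: -0.04 m is -2, -0.03 m is -1.5, 0.108 rad is 0.54.

```bash
python3 -c "
from h import *
b=cast('wrist',[(281,112),(358,112),(353,320),(285,320)],.054);t=cast('wrist',[(263,94),(376,94),(367,318),(269,317)],.010)
print(b.mean(0),t.mean(0))
"
python3 shift.py '[[[0,0,0,0,0,0.54],[0,0,0,0,0,0.54],[-0.15,-1.5,0,0,0,0],[-0.3,-2,0,0,0,0],[-0.3,-2,0,0,0,0],[-0.3,-2,0,0,0,0],[-0.3,-2,0,0,0,0],[-0.3,-2,0,0,0,0]]]' -; python3 shift.py '[[[-0.3,-2,0,0,0,0],[-0.3,-2,0,0,0,0],[-0.3,-2,0,0,0,0],[-0.3,-2,0,0,0,0],[-0.3,-2,0,0,0,0],[-0.3,-2,0,0,0,0],[-0.3,-2,0,0,0,0],[-0.3,-2,0,0,0,0]]]'; python3 shift.py '[[[-0.3,-2,0,0,0,0],[-0.1,-1,0,0,0,0],[0,0,0,0,0,0],[0,0,0,0,0,0]]]'; python3 -c "
from h import *
to(.4066,.3086,.0484,-90)"
```

```text
[ 0.49058622 -0.29442038  0.054     ] [ 0.48956502 -0.29419044  0.01      ]
time_s: 21.97
tcp_pos: [0.4558, -0.0628, 0.2097]
orientation: [-0.001, 1.0, -0.0, -0.002]
wrist_force: [-0.1, -0.1, -0.3]
opening: 1.002
finger_force: 0.0
time_s: 22.63
tcp_pos: [0.4076, 0.2571, 0.2097]
orientation: [0.001, 1.0, 0.0, -0.001]
wrist_force: [1.4, -0.6, -0.1]
opening: 1.0
finger_force: 0.0
time_s: 22.97
tcp_pos: [0.4001, 0.3156, 0.2096]
orientation: [0.001, 1.0, 0.001, -0.001]
wrist_force: [-0.1, -1.0, 0.3]
opening: 0.999
finger_force: 0.0
now [0.4001 0.3156 0.2096] t 22.9667 F [-0.1 -1.   0.3] op 0.999
 shift in present axes [0.007  0.0068 0.1612] in target axes [0.0065 0.007  0.1612] rotvec [0.0017 0.0029 0.0025]
```

```bash
python3 shift.py '[[[0.325,0.35,0,0.0085,0.0145,0.0125],[0,0,1.75,0,0,0],[0,0,1.75,0,0,0],[0,0,1.75,0,0,0],[0,0,1.25,0,0,0],[0,0,0.85,0,0,0],[0,0,0.5,0,0,0],[0,0,0.2,0,0,0]]]' -; python3 -c "
from h import *
to(.4066,.3086,.0484,-90)"; python3 shift.py '[[[0,0,0,0,0,0],[0,0,0,0,0,0]]]' -; python3 shift.py '[[[0,0,0,0,0,0],[0,0,0,0,0,0],[0,0,0,0,0,0],[0,0,0,0,0,0],[0,0,0,0,0,0],[0,0,0,0,0,0]]]' .6
```

```text
time_s: 23.63
tcp_pos: [0.4079, 0.3064, 0.0485]
orientation: [-0.0, 1.0, -0.002, -0.0]
wrist_force: [-0.5, -0.5, 0.4]
opening: 1.005
finger_force: 0.0
now [0.4079 0.3064 0.0485] t 23.6333 F [-0.5 -0.5  0.4] op 1.005
 shift in present axes [-0.0013 -0.0022  0.0001] in target axes [-0.0013 -0.0022  0.0001] rotvec [-0.0001  0.0001 -0.0047]
time_s: 23.8
tcp_pos: [0.4085, 0.3078, 0.0507]
orientation: [-0.001, 1.0, -0.002, 0.002]
wrist_force: [-0.0, -0.0, -0.9]
opening: 1.001
finger_force: 0.0
time_s: 24.3
tcp_pos: [0.408, 0.3086, 0.0507]
orientation: [-0.001, 1.0, -0.001, 0.002]
wrist_force: [0.1, -1.1, 5.6]
opening: 0.739
finger_force: 30.0
```

To row units: 0.033 m is 1.65, -0.03 m is -1.5.

```bash
python3 shift.py '[[[0,0,-0.5,0,0,0],[0,0,-1.25,0,0,0],[0,0,-1.5,0,0,0],[0,0,-1.25,0,0,0],[0.5,1,0,0,0,0],[0.7,1.5,0,0,0,0],[0.7,1.65,0,0,0,0],[0.7,1.65,0,0,0,0]]]' -; python3 shift.py '[[[0.7,1.65,0,0,0,0],[0.7,1.65,0,0,0,0],[0.7,1.65,0,0,0,0],[0.7,1.65,0,0,0,0],[0.7,1.65,0,0,0,0],[0.7,1.65,0,0,0,0],[0.65,1.5,0,0,0,0],[0.2,0.85,0,0,0,0]]]'; python3 shift.py '[[[0,0,0,0,0,0],[0,0,0,0,0,0]]]';python3 -c "
from h import *
to(.5612,-.0524,.055,-90)"
```

```text
time_s: 24.97
tcp_pos: [0.4593, 0.1913, 0.14]
orientation: [-0.001, 1.0, -0.0, 0.001]
wrist_force: [0.2, 0.6, -1.7]
opening: 0.739
finger_force: 30.0
time_s: 25.63
tcp_pos: [0.561, -0.056, 0.1395]
orientation: [-0.001, 1.0, -0.002, 0.002]
wrist_force: [1.0, -0.1, -2.4]
opening: 0.739
finger_force: 30.0
time_s: 25.8
tcp_pos: [0.5594, -0.0531, 0.1394]
orientation: [-0.001, 1.0, -0.002, 0.001]
wrist_force: [-0.2, 0.4, -2.3]
opening: 0.74
finger_force: 30.0
now [ 0.5594 -0.0531  0.1394] t 25.8 F [-0.2  0.4 -2.3] op 0.74
 shift in present axes [ 0.0016 -0.0005  0.0844] in target axes [ 0.0018 -0.0007  0.0844] rotvec [-0.0025 -0.0014 -0.0036]
```

```bash
python3 shift.py '[[[0.085,-0.035,1,-0.0125,-0.007,-0.018],[0,0,1.25,0,0,0],[0,0,1,0,0,0],[0,0,0.5,0,0,0],[0,0,0.25,0,0,0],[0,0,0.125,0,0,0],[0,0,0,0,0,0],[0,0,0,0,0,0]]]' -; python3 -c "
from h import *
to(.5612,-.0524,.055,-90)"
```

```text
time_s: 26.47
tcp_pos: [0.5621, -0.052, 0.0585]
orientation: [0.001, 1.0, 0.001, 0.002]
wrist_force: [-0.6, -0.3, -1.5]
opening: 0.737
finger_force: 30.0
now [ 0.5621 -0.052   0.0585] t 26.4667 F [-0.6 -0.3 -1.5] op 0.737
 shift in present axes [-0.0009  0.0003  0.0035] in target axes [-0.0009  0.0004  0.0035] rotvec [ 0.0012 -0.0031  0.0018]
```

```bash
python3 shift.py '[[[-0.05,0,0.1,0,-0.01,0],[0,0,0.075,0,0,0],[0,0,0.035,0,0,0],[0,0,0,0,0,0]]]' -; python3 shift.py '[[[0,0,0,0,0,0],[0,0,0,0,0,0],[0,0,0,0,0,0],[0,0,0,0,0,0],[0,0,0,0,0,0],[0,0,0,0,0,0]]]' 1.0; python3 shift.py '[[[0,0,-1,0,0,0],[0,0,-1.5,0,0,0],[0,0,-1.5,0,0,0],[0,0,-1.5,0,0,0],[-0.1,-1.5,0,0,0,0],[-0.2,-2,0,0,0,0],[-0.2,-2,0,0,0,0],[-0.2,-2,0,0,0,0]]]'; python3 shift.py '[[[-0.2,-2,0,0,0,0],[-0.2,-2,0,0,0,0],[-0.2,-2,0,0,0,0],[-0.2,-2,0,0,0,0],[-0.2,-2,0,0,0,0],[0,-1.25,0,0,0,0],[0,0,0,0,0,0],[0,0,0,0,0,0]]]'; python3 -c "
from h import *
to(.5261,.3236,.0403,-90)"
```

```text
time_s: 26.8
tcp_pos: [0.5608, -0.0523, 0.0547]
orientation: [0.001, 1.0, 0.001, 0.0]
wrist_force: [-3.4, 1.1, 8.6]
opening: 0.737
finger_force: 30.0
time_s: 27.3
tcp_pos: [0.5607, -0.0522, 0.0533]
orientation: [0.0, 1.0, 0.001, -0.0]
wrist_force: [0.5, -0.8, -0.6]
opening: 0.998
finger_force: 0.0
time_s: 27.97
tcp_pos: [0.5461, 0.0993, 0.1634]
orientation: [0.0, 1.0, 0.0, -0.0]
wrist_force: [0.9, 0.1, 0.7]
opening: 1.001
finger_force: 0.0
time_s: 28.63
tcp_pos: [0.5257, 0.3237, 0.1627]
orientation: [0.001, 1.0, 0.002, -0.0]
wrist_force: [0.3, -0.7, 0.3]
opening: 0.999
finger_force: 0.0
now [0.5257 0.3237 0.1627] t 28.6333 F [ 0.3 -0.7  0.3] op 0.999
 shift in present axes [ 0.0005 -0.      0.1224] in target axes [4.000e-04 1.000e-04 1.224e-01] rotvec [0.0012 0.0009 0.0038]
```

```bash
python3 shift.py '[[[0,0,1.5,0,0,0],[0,0,1.5,0,0,0],[0,0,1.25,0,0,0],[0,0,1,0,0,0],[0,0,0.55,0,0,0],[0,0,0.3,0,0,0],[0,0,0,0,0,0],[0,0,0,0,0,0]]]' -; python3 shift.py '[[[0,0,0,0,0,0],[0,0,0,0,0,0],[0,0,0,0,0,0],[0,0,0,0,0,0],[0,0,0,0,0,0],[0,0,0,0,0,0]]]' .6;  python3 shift.py '[[[0,0,-0.5,0,0,0],[0,0,-1.25,0,0,0],[0,0,-1.5,0,0,0],[0,0,-1.5,0,0,0],[0,1,0,0,0,0],[0.2,1.5,0,0,0,0],[0.2,1.5,0,0,0,0],[0.25,1.5,0,0,0,0]]]'; python3 shift.py '[[[0.25,1.5,0,0,0,0],[0.25,1.5,0,0,0,0],[0.25,1.5,0,0,0,0],[0.25,1.25,0,0,0,0],[0.25,0.8,0,0,0,0],[0,0,0,0,0,0],[0,0,0,0,0,0]]]';python3 -c "
from h import *
to(.5641,.0828,.0449,-90)"
```

```text
time_s: 29.3
tcp_pos: [0.5268, 0.3225, 0.042]
orientation: [0.0, 1.0, 0.0, 0.0]
wrist_force: [0.5, 0.1, -0.4]
opening: 1.0
finger_force: 0.0
time_s: 29.8
tcp_pos: [0.5263, 0.3231, 0.0416]
orientation: [0.0, 1.0, 0.001, 0.0]
wrist_force: [-0.7, 1.6, 3.6]
opening: 0.693
finger_force: 28.9
time_s: 30.47
tcp_pos: [0.5388, 0.2117, 0.1366]
orientation: [0.001, 1.0, 0.001, -0.0]
wrist_force: [0.6, -0.7, -2.4]
opening: 0.698
finger_force: 29.0
time_s: 31.05
tcp_pos: [0.5644, 0.0813, 0.1364]
orientation: [0.0, 1.0, -0.0, -0.001]
wrist_force: [-0.0, -0.1, -2.2]
opening: 0.697
finger_force: 29.0
now [0.5644 0.0813 0.1364] t 31.05 F [-0.  -0.1 -2.2] op 0.697
 shift in present axes [-0.0002 -0.0015  0.0915] in target axes [-0.0003 -0.0015  0.0915] rotvec [ 0.0007  0.0012 -0.0001]
```

To row units: 0.025 m is 1.25, 0.02 m is 1.

```bash
python3 shift.py '[[[0,-0.09,1,0,0,0],[0,0,1.25,0,0,0],[0,0,1,0,0,0],[0,0,0.6,0,0,0],[0,0,0.35,0,0,0],[0,0,0.2,0,0,0],[0,0,0,0,0,0],[0,0,0,0,0,0]]]' -; python3 -c "
from h import *
to(.5641,.0831,.046,-90)"
```

```text
time_s: 31.72
tcp_pos: [0.5647, 0.084, 0.049]
orientation: [0.0, 1.0, 0.001, 0.0]
wrist_force: [-0.2, 0.0, -2.4]
opening: 0.695
finger_force: 29.0
now [0.5647 0.084  0.049 ] t 31.7167 F [-0.2  0.  -2.4] op 0.695
 shift in present axes [-0.0006  0.0009  0.003 ] in target axes [-0.0006  0.0009  0.003 ] rotvec [ 0.0008 -0.0005  0.002 ]
```

To row units: 0.002 m is 0.1, 0.001 m is 0.05.

```bash
python3 shift.py '[[[0,0,0.1,0,0,0],[0,0,0.05,0,0,0],[0,0,0.025,0,0,0],[0,0,0,0,0,0]]]' -; python3 shift.py '[[[0,0,0,0,0,0],[0,0,0,0,0,0],[0,0,0,0,0,0],[0,0,0,0,0,0],[0,0,0,0,0,0],[0,0,0,0,0,0]]]' 1.0; python3 shift.py '[[[0,0,-1,0,0,0],[0,0,-1.5,0,0,0],[0,0,-1.5,0,0,0],[0,0,-1.5,0,0,0],[0,0,-1.5,0,0,0],[0,-2,-1,0,0,0],[0,-2,0,0,0,0],[0,-2,0,0,0,0]]]'; python3 shift.py '[[[0,-2,0,0,0,0],[0,-2,0,0,0,0],[0,-2,0,0,0,0],[0,-2,0,0,0,0],[0,-2,0,0,0,0],[-1.5,0,0,0,0,0],[-1.5,0,0,0,0,0],[0,0,0,0,0,0]]]'; python3 - <<'E'
from h import *
im=manip.get_image('top')[:,:,::-1]
cv2.imwrite('pics/c7.png',cv2.resize(im[150:340,130:480],None,fx=2.2,fy=2.2,interpolation=cv2.INTER_CUBIC))
cv2.imwrite('pics/c8.png',cv2.resize(im[170:320,240:380],None,fx=5.3,fy=4,interpolation=cv2.INTER_CUBIC))
E
```

```text
time_s: 32.05
tcp_pos: [0.5648, 0.0836, 0.0456]
orientation: [0.0, 1.0, 0.001, 0.0]
wrist_force: [-1.0, 0.6, 5.1]
opening: 0.694
finger_force: 29.1
time_s: 32.55
tcp_pos: [0.5644, 0.0836, 0.0447]
orientation: [0.0, 1.0, 0.001, -0.0]
wrist_force: [0.3, -0.7, -0.9]
opening: 0.998
finger_force: 0.0
time_s: 33.22
tcp_pos: [0.5647, 0.202, 0.2049]
orientation: [0.0, 1.0, -0.0, 0.001]
wrist_force: [0.8, -0.6, 0.1]
opening: 1.0
finger_force: 0.0
time_s: 33.88
tcp_pos: [0.4994, 0.4021, 0.2026]
orientation: [0.001, 1.0, 0.003, -0.002]
wrist_force: [0.4, 0.1, 0.4]
opening: 1.001
finger_force: 0.0
```

View pics/c8.png

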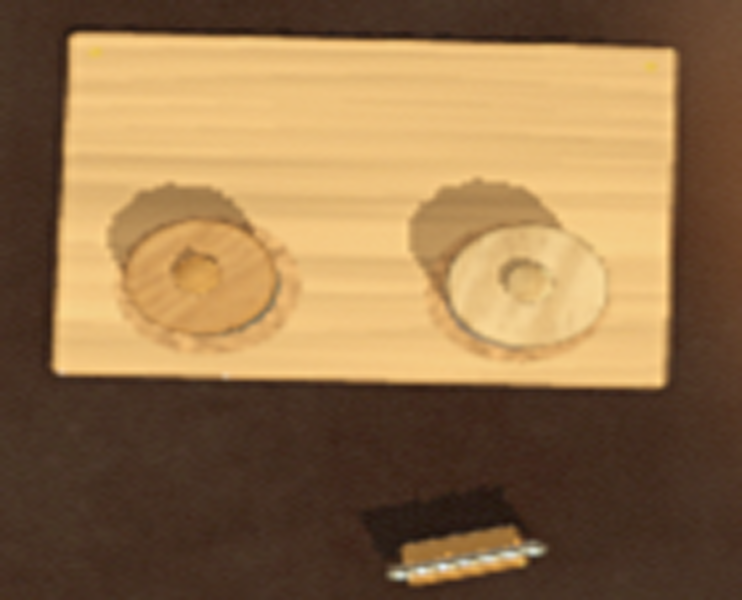

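View pics/c7.png

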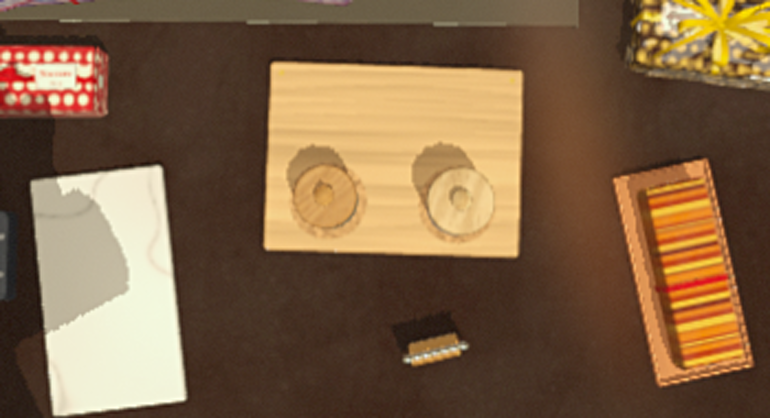

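Both canisters appear where they started, within about a pixel (lids at 200,277 and 527,286 in the crop). The bar is in the tray, and the price holder hasn't moved.

```bash
python3 shift.py '[[[0,0,0,0,0,0],[0,0,0,0,0,0],[0,0,0,0,0,0],[0,0,0,0,0,0]]]'; python3 -c "
from workcell import manip
print(manip.job_done())"
```

```text
time_s: 34.27
tcp_pos: [0.5049, 0.4005, 0.2031]
orientation: [0.0, 1.0, 0.0, -0.0]
wrist_force: [-0.9, -0.1, -0.8]
opening: 1.003
finger_force: 0.0
the job is handed in; nothing more can be done
None
```

I handed the job in at about 34 s with the bar flat and lengthwise in the copper tray (about 1 mm off centre by the wrist camera), both canisters back on their own coasters within about a pixel of where they started, and the price holder and yellow-bowed parcel untouched; the hand-in call returned no verdict.

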